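# Earth-leakage test of the yellow power box

## Task

Test the earth-leakage breaker of the yellow power box on the stock-room bench: press its white test button down fully so that its red lever drops by itself, let the button come back up, then raise the red lever all the way back to its upright rest so that it stays there. Leave the lever of the grey pump box as it is.

Things in the scene. Friction and masses are not known exactly. Their poses are not given: they have to be found in the camera images.
- rcd_box: Yellow power box, screwed down, 150 (x) by 200 (y) by 100 mm (z), three blue sockets on its front (-x), a low green lamp on top. Origin: centre of its underside on the bench; local z up, +x to its back. White button: cap centre at local (-14, 55, 112) mm. Lever hinge: along local y through (0, -45, 88) mm, under a black slot. A grey box with black lever and green button is built alike.
- test_button (a joint): White round button on top of the yellow box, 30 mm across, in a black collar 44 mm across and 4 mm high; pressed straight down. Value in m: 0 up, 0.007 fully down (cap 5 mm above the box top). A spring returns it (1.6 N at first, 4.7 N fully down). The lever trips at about 0.004 to 0.005; while the button is held down the lever cannot rest raised.
- rcd_lever (a joint): Red lever's angle in rad: 0 raised, at its stop, leaning 0.2 past vertical to the back (+x); 1.2 dropped, at its lower stop, 1.0 from vertical to the front (-x). It swings freely: past upright (0.2) it falls by its own weight to the side it leans to, and stays. Under 2 N at the handle moves it: push it back from its front, or pinch it.
- rcd_handle (a point): Centre of the lever's red cross-handle, a round bar along local y of the yellow box, 16 mm thick, 52 mm long, on a 9 mm steel stem 78 mm from the hinge. In the box's frame it is at (15, -45, 164) mm when raised and (-66, -45, 130) mm when dropped. Fixed to the lever, so it swings with it.
- pump_lever (a joint): Black lever of the grey pump box (same shape and size, orange lamp, no sockets; 0.35 to 0.6 m from the yellow box, on its left or right). In rad: 0 raised, 1.2 dropped. It starts raised and must stay so; the green button on that box would drop it.

How it is judged:
By the outcome, as a careful person would: the job done as asked, in the order asked, and still so for the second after the job is handed in, with the robot touching nothing.
It also fails if it takes over 35 s, if anything falls off the work surface, if the arm or the gripper's body presses on something with over 40 N, if the wrist force passes 120 N, or if a joint passes its speed limit or range.

## Robot

A 6-joint arm with a two-finger parallel gripper is mounted at the origin on the work surface. World frame = base frame: x ahead of the robot, y to its left, z up, the work surface at z = 0. Lengths are in mm, angles in rad, forces in N, time in s.
With the tool pointing down it reaches from about 375 to 825 mm from the base axis. Payload 5.5 kg.
Tool frame: the origin (TCP) lies between the finger pads; the fingertips stand 14 mm ahead of it and the grasp point (between the pads) lies 5 mm behind it (env.finger_overhang is the distance from the TCP to the fingertips, in mm); x points along the fingers, z is the direction in which the jaws open and shut, and the axes are right-handed (so a half turn about x gives the same grasp; the last joint's range is limited). The gripper opens to 85 mm and grips with 20 to 120 N. Pads are 22 mm wide; open, the fingers measure 114 mm over their backs; the gripper's body (76 mm by 85 mm) begins 54 mm behind the grasp point. The pads swing forward as they close: fully open they stand 13 mm farther back than shut.
Start: joints at [1.338, 0.314, -0.047, 1.21, 0, 1.571], TCP at [138.419, 583.811, 245.299] pointing down, gripper open.
Joint ranges: [-2.67, 2.67], [-0.69, 1.73], [-1.03, 1.25], [-2.08, 2.16], [-1.42, 1.45], [-3.14, 3.14]. Speed limits (rad/s): [2.39, 2.39, 3.01, 3.14, 3.14, 3.14].

## Interface

Orientations are given as a unit quaternion [w, x, y, z].
In Python, from plant import env gives the robot as it stands. The module is installed in compiled form; this text tells all that it offers.
- The arm moves only by the shell command python3 -m jog 'ROWS' [FORCE]. ROWS is JSON, a list of rows, each an object of numbers: "ax", "ay", "az": the turn, a rotation vector about the tool's x, y, z in degrees; "tx", "ty", "tz": the shift along the tool's x, y, z in cm; "jaw": the finger opening in cm, from 0 to 8.54. In form: [{"ax": .., "ay": .., "az": .., "tx": .., "ty": .., "tz": .., "jaw": ..}, ...]. A call has 1 to 8 rows; each row shifts and turns the commanded pose from where the row before left it, along the tool's axes as they then stand; what a row does not reach is not made up. A row lasts 1/10 s, in which the tool goes at most 50 mm and 8.59 degrees, less where a joint would pass 70% of its speed; a pose out of reach is approached as far as the arm can. A call is refused whole if a number of a shift passes 5 or a number of a turn 8.59, either way. A call with a gripper value outside its range is refused whole. The fingers move at their own pace and stop on an object; FORCE is the grip in N (left out, the last holds). Time passes only in rows, so rows that do not move let the fingers close. It gives the time, the measured TCP pose, the force and the opening at its end, in the units of the state.
- env.get_state(): the state, without advancing time (a new reading comes with each control period).
- env.read_camera(name): name is "side" or "top"; returns the picture (400x640x3 uint8, red, green, blue); there is no depth.
- env.camera_info(name): a dict with "mtx" (3x3 intrinsics, pixels), "D" ([k1, k2, p1, p2, k3] as OpenCV has them; the pictures are not rectified), "R" (3x3) and "t" (3): a world point X has camera coordinates R X + t. Camera axes: x right, y down, z forward; pixel columns grow to the right and rows downward; lengths in mm; the calibration is good to about 2 mm. A picture is of the moment at which its call begins. camera_info takes no time and is no camera call.
- env.close_job(): hands the job in, once; it reports no verdict.
The state is a dict: "time": time; "joints": joint angles; "joint_velocities": joint speeds; "joint_torque": joint torques, N m; "tool_pos": TCP position; "orientation": TCP orientation; "ft_force": force on the tool from outside, world axes, zero at the start; "wrist_torque": the same for the moment, N m; "opening": finger opening in mm.
Only numpy, scipy, OpenCV 4.12 (cv2) and the standard library are available. Lean on these libraries where they do the work, as an engineer would, in place of code of your own. Each camera call takes 0.05 s, during which the arm holds its last target.

## Working session

There is one attempt and no reset: what is moved stays moved. The work goes in short steps, Python scripts to look and compute and a shell command to move; the robot and the scene stay as the last step left them, time stands still between calls to the robot, and variables do not carry over. Pictures are saved under pics/ and viewed, and the job is handed in when it is done.

```bash
mkdir -p pics
python3 - <<'E'
from plant import env
import cv2
for n in("top","side"):
    cv2.imwrite(f"pics/{n}0.png",env.read_camera(n)[:,:,::-1])
    c=env.camera_info(n); print(n,{k:__import__('numpy').round(v,4).tolist() for k,v in c.items()})
s=env.get_state(); print(s, env.finger_overhang)
E
```

```text
top {'mtx': [[493.8841, 0.0, 322.0644], [0.0, 493.8841, 197.1437], [0.0, 0.0, 1.0]], 'D': [-0.1563, 0.0, 0.0, 0.0, 0.0], 'R': [[-0.0198, -0.9998, -0.0089], [-0.9817, 0.0211, -0.1894], [0.1895, 0.005, -0.9819]], 't': [22.9898, 547.6834, 1186.3648]}
side {'mtx': [[439.4495, 0.0, 325.6279], [0.0, 439.4495, 203.8337], [0.0, 0.0, 1.0]], 'D': [-0.0827, 0.0, 0.0, 0.0, 0.0], 'R': [[0.9966, -0.0824, -0.0095], [-0.0619, -0.6618, -0.7471], [0.0553, 0.7452, -0.6646]], 't': [-528.3635, 126.6615, 1108.7993]}
{'time': 0.1, 'joints': array([ 1.33802478e+00,  3.14175864e-01, -4.79857752e-02,  1.21017475e+00,
        6.86109757e-08,  1.57075887e+00]), 'joint_velocities': array([ 6.97072614e-05, -2.91876813e-03,  1.24576845e-03,  2.62044076e-03,
        5.22000421e-04,  1.53613228e-03]), 'joint_torque': array([-4.75971883e-04, -5.40767598e+01,  3.40540373e+01,  1.11941548e-02,
        8.94527439e-07,  5.73167199e-06]), 'tool_pos': array([138.29151789, 583.33935516, 244.50549193]), 'orientation': array([ 0.55424349, -0.43890374,  0.55509777,  0.43822839]), 'ft_force': array([ 0.25541146, -0.65139632, -0.05984815]), 'wrist_torque': array([-0.01035177,  0.04700353, -0.01720055]), 'opening': 85.41456034811041} 14.0
```

View pics/top0.png

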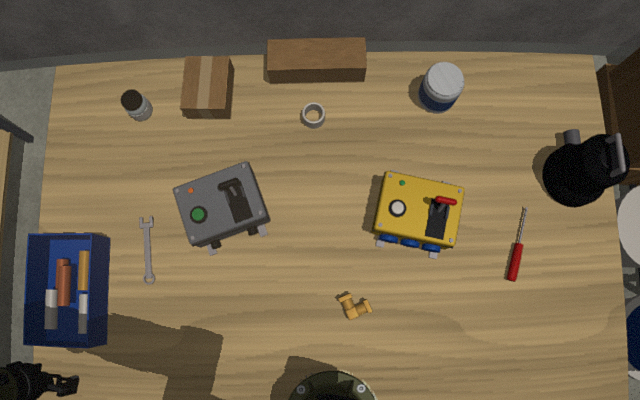

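View pics/side0.png

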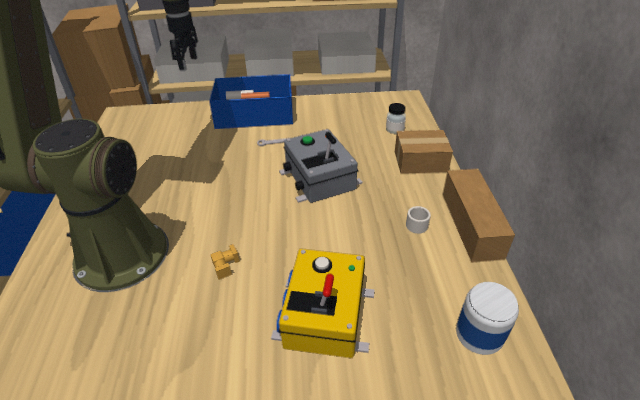

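The top view shows the yellow box around (418,210), with its white button near (398,208) and the raised red handle near (445,201). The side view shows the button near (321,264). The grey box is to the left, around (222,205). I'll zoom in to get accurate pixels.

Run:
```python
import cv2
a=cv2.imread("pics/top0.png")[160:265,360:480]; cv2.imwrite("pics/topz.png",cv2.resize(a,None,fx=5,fy=5,interpolation=cv2.INTER_CUBIC))
a=cv2.imread("pics/side0.png")[240:360,265:385]; cv2.imwrite("pics/sidez.png",cv2.resize(a,None,fx=5,fy=5,interpolation=cv2.INTER_CUBIC))
```

```text
(no output)
```

View pics/topz.png

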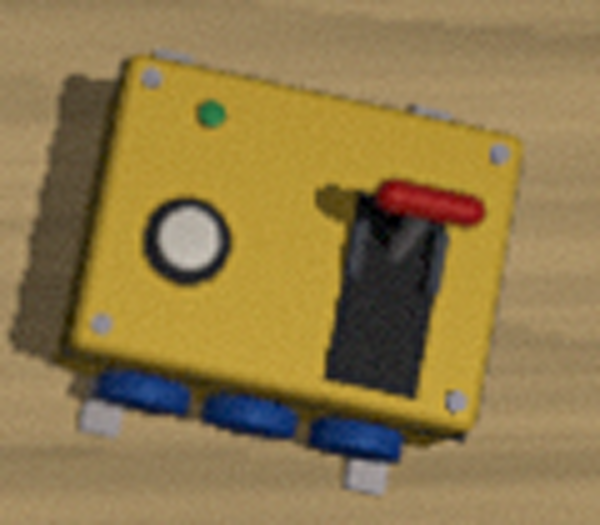

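View pics/sidez.png

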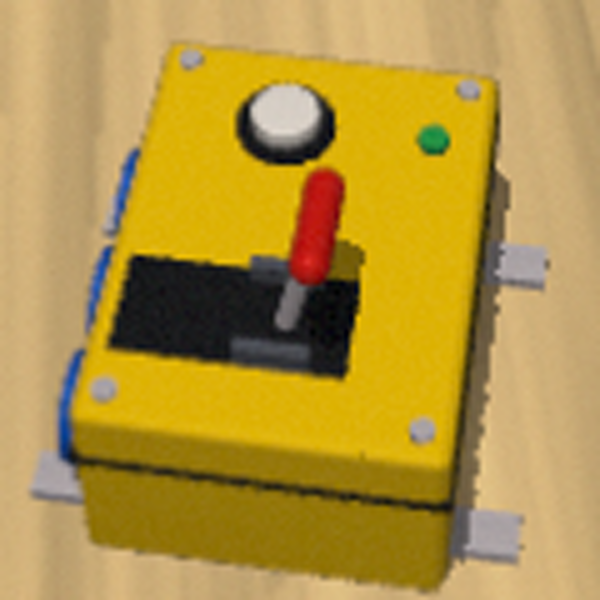

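Zoomed top view: button centre (187,237), handle (432,203), top corners (130,57), (521,140), (474,432) and (72,350). Zoomed side view: button (285,112), handle (318,227), corners (170,45), (497,78), (447,467) and (75,428). Next I'll fit x, y and yaw.

```bash
cat > h.py <<'E'
import numpy as np, cv2
from plant import env
from scipy.spatial.transform import Rotation as R
def proj(n,P):
    c=env.camera_info(n)
    return cv2.projectPoints(np.array(P,float).reshape(-1,1,3),cv2.Rodrigues(np.array(c["R"]))[0],np.array(c["t"],float),np.array(c["mtx"]),np.array(c["D"],float))[0][:,0]
def b2w(p,L):
    c,s=np.cos(p[2]),np.sin(p[2]); L=np.array(L,float).reshape(-1,3)
    return np.c_[p[0]+c*L[:,0]-s*L[:,1],p[1]+s*L[:,0]+c*L[:,1],L[:,2]+(p[3] if len(p)>3 else 0)]
def tool():
    s=env.get_state(); w=s["orientation"]; r=R.from_quat([w[1],w[2],w[3],w[0]]).as_matrix()
    return np.array(s["tool_pos"]),r,s
E
cat > fit.py <<'E'
from h import *
from scipy.optimize import least_squares
L=np.array([[-14,55,112],[15,-45,164],[75,100,100],[75,-100,100],[-75,-100,100],[-75,100,100]],float)
L[2:,:2]*=0.985
T=np.array([[187,237],[432,203],[130,57],[521,140],[474,432],[72,350]])/5-.4+[360,160]
S=np.array([[285,112],[318,227],[497,78],[447,467],[75,428],[170,45]])/5-.4+[265,240]
def f(p,cams=("top","side")):
    W=b2w(p,L); return np.concatenate([(proj(n,W)-q).ravel() for n,q in(("top",T),("side",S)) if n in cams])
for cams in(("top","side"),("top",),("side",)):
    r=least_squares(f,[600,-150,-.2,0] if len(cams)>1 else [600,-150,-.2],args=(cams,)); print(cams,r.x,np.round(r.fun.reshape(-1,2),1).tolist())
    if len(cams)>1: print(b2w(r.x,[[-14,55,112],[15,-45,164],[-66,-45,130],[0,-45,88]]))
E
python3 fit.py; python3 -c "
from h import *
p,r,s=tool();print(p,r.round(3).tolist(),s['time'])"
```

```text
('top', 'side') [ 5.09122454e+02 -2.24695589e+02 -2.29200850e-01 -4.55954768e+00] [[0.3, 0.6], [-0.9, 0.3], [0.0, -0.7], [0.1, -1.0], [0.0, -0.5], [0.3, -0.7], [-0.3, 0.7], [-0.3, 1.2], [-0.4, 0.3], [0.9, -0.1], [-1.1, -1.8], [-0.6, 0.1]]
[[ 507.98454189 -167.95314325  107.44045232]
 [ 513.50620721 -271.9267515   159.44045232]
 [ 434.62449716 -253.52360449  125.44045232]
 [ 498.89848313 -268.51876131   83.44045232]]
('top',) [ 5.07554116e+02 -2.23811228e+02 -2.31745309e-01] [[0.2, 0.9], [-0.8, 0.6], [0.0, -0.6], [0.4, -0.7], [0.1, 0.0], [0.1, -0.4]]
('side',) [ 5.09459581e+02 -2.28045152e+02 -2.27622653e-01] [[-0.1, 0.5], [0.0, 1.1], [0.1, 0.0], [1.5, 0.0], [-1.0, -1.6], [-0.5, -0.1]]
[138.29151789 583.33935516 244.50549193] [[-0.0, -0.973, 0.231], [-0.001, 0.231, 0.973], [-1.0, 0.0, -0.002]] 0.1
```

The fits agree within about 3 mm: box at about (508.5, -225.5), yaw -0.229, button at about (507.5, -169), at a reach of 535 mm. At TCP z 245 the fingertips are at 231, which clears the grey lever's top at 172. I'll sweep there along an arc with the jaws shut.

```bash
python3 -m jog '[{"ax":4.8,"ty":-5,"jaw":0},{"ax":4.8,"ty":-5,"jaw":0},{"ax":4.8,"ty":-5,"tz":-0.3,"jaw":0},{"ax":4.8,"ty":-5,"tz":-0.3,"jaw":0},{"ax":4.8,"ty":-5,"tz":-0.3,"jaw":0},{"ax":4.8,"ty":-5,"tz":-0.3,"jaw":0},{"ax":4.8,"ty":-5,"tz":-0.3,"jaw":0},{"ax":4.8,"ty":-5,"tz":-0.3,"jaw":0}]' 20
```

```text
schema error: expected keys ax, ay, az, tx, ty, tz, jaw
```

```bash
python3 -m jog '[{"ax":4.8,"ay":0,"az":0,"tx":0,"ty":-5,"tz":0,"jaw":0},{"ax":4.8,"ay":0,"az":0,"tx":0,"ty":-5,"tz":0,"jaw":0},{"ax":4.8,"ay":0,"az":0,"tx":0,"ty":-5,"tz":-0.3,"jaw":0},{"ax":4.8,"ay":0,"az":0,"tx":0,"ty":-5,"tz":-0.3,"jaw":0},{"ax":4.8,"ay":0,"az":0,"tx":0,"ty":-5,"tz":-0.3,"jaw":0},{"ax":4.8,"ay":0,"az":0,"tx":0,"ty":-5,"tz":-0.3,"jaw":0},{"ax":4.8,"ay":0,"az":0,"tx":0,"ty":-5,"tz":-0.3,"jaw":0},{"ax":4.8,"ay":0,"az":0,"tx":0,"ty":-5,"tz":-0.3,"jaw":0}]' 20
```

```text
time: 0.9
tool_pos: [468.7, 370.8, 244.8]
orientation: [0.668, -0.231, 0.669, 0.231]
ft_force: [-0.0, 0.1, 0.2]
opening: -0.0
```

```bash
cat > go.py <<'E'
import sys
from h import *
# target TCP given in box frame (mm): remaining shift in tool axes (cm) and yaw (deg about tool x)
p=[508.5,-225.5,-.229]
t=b2w(p,[float(v) for v in sys.argv[1:4]])[0]
q,r,s=tool()
az=np.arctan2(r[1,2],r[0,2])
c,si=np.cos(p[2]),np.sin(p[2]); d=q-[p[0],p[1],0]
print("t",s["time"],"tcp",q.round(1),"box frame",np.round([c*d[0]+si*d[1],-si*d[0]+c*d[1],d[2]],1),"F",s["ft_force"].round(1),"open",round(s["opening"],1))
print("shift cm",(r.T@(t-q)/10).round(2),"ax deg",np.degrees(az-p[2]).round(2),"tilt",r[:,0].round(3))
E
python3 go.py -14 55 200
```

```text
t 0.9 tcp [468.7 370.8 244.8] box frame [-174.1  571.7  244.8] F [-0.   0.1  0.2] open -0.0
shift cm [  4.49 -44.86 -30.22] ax deg 51.18 tilt [-0. -0. -1.]
```

```bash
python3 -m jog '[{"ax":4.8,"ay":0,"az":0,"tx":0,"ty":-4.1,"tz":-2.8,"jaw":0},{"ax":4.8,"ay":0,"az":0,"tx":0,"ty":-4.3,"tz":-2.4,"jaw":0},{"ax":4.8,"ay":0,"az":0,"tx":0,"ty":-4.5,"tz":-2.0,"jaw":0},{"ax":4.8,"ay":0,"az":0,"tx":0,"ty":-4.7,"tz":-1.6,"jaw":0},{"ax":4.8,"ay":0,"az":0,"tx":0,"ty":-4.8,"tz":-1.2,"jaw":0},{"ax":4.8,"ay":0,"az":0,"tx":0,"ty":-4.9,"tz":-0.8,"jaw":0},{"ax":4.8,"ay":0,"az":0,"tx":0,"ty":-4.9,"tz":-0.4,"jaw":0},{"ax":4.8,"ay":0,"az":0,"tx":0,"ty":-4.9,"tz":0,"jaw":0}]' 20; python3 go.py -14 55 160
```

```text
time: 1.7
tool_pos: [499.2, -23.3, 245.1]
orientation: [0.707, 0.002, 0.707, -0.002]
ft_force: [1.6, 1.3, -0.6]
opening: -0.1
t 1.7 tcp [499.2 -23.3 245.1] box frame [-54.9 194.8 245.1] F [ 1.6  1.3 -0.6] open -0.1
shift cm [  8.51 -14.54   0.9 ] ax deg 12.79 tilt [-0.  0. -1.]
```

```bash
python3 -m jog '[{"ax":4.3,"ay":0,"az":0,"tx":0,"ty":-4.0,"tz":0.2,"jaw":0},{"ax":4.3,"ay":0,"az":0,"tx":1,"ty":-4.0,"tz":0.5,"jaw":0},{"ax":4.2,"ay":0,"az":0,"tx":2,"ty":-3.5,"tz":0.8,"jaw":0},{"ax":0,"ay":0,"az":0,"tx":3,"ty":-1.6,"tz":0.5,"jaw":0},{"ax":0,"ay":0,"az":0,"tx":0,"ty":0,"tz":0,"jaw":0},{"ax":0,"ay":0,"az":0,"tx":0,"ty":0,"tz":0,"jaw":0}]' 20; python3 go.py -14 55 135
```

```text
time: 2.3
tool_pos: [506.4, -153.9, 184.8]
orientation: [0.702, 0.08, 0.703, -0.08]
ft_force: [-0.2, 0.3, 0.2]
opening: 0.3
t 2.3 tcp [ 506.4 -153.9  184.8] box frame [-18.3  69.3 184.8] F [-0.2  0.3  0.2] open 0.3
shift cm [ 4.98 -1.43  0.44] ax deg 0.14 tilt [-0.002  0.001 -1.   ]
```

```bash
python3 -m jog '[{"ax":0,"ay":0,"az":0,"tx":0,"ty":-1.4,"tz":0.4,"jaw":0},{"ax":0,"ay":0,"az":0,"tx":2.5,"ty":0,"tz":0,"jaw":0},{"ax":0,"ay":0,"az":0,"tx":2,"ty":0,"tz":0,"jaw":0},{"ax":0,"ay":0,"az":0,"tx":0,"ty":0,"tz":0,"jaw":0}]' 20; python3 go.py -14 55 119
python3 - <<'E'
from h import *
ims=[env.read_camera(n)[:,:,::-1] for n in("top","side")]
a=ims[0][150:270,350:490];b=ims[1][220:340,260:400]
cv2.imwrite("pics/press1.png",cv2.resize(np.hstack([a,b]),None,fx=2.85,fy=2.85,interpolation=cv2.INTER_CUBIC))
E
```

```text
time: 2.7
tool_pos: [507.2, -168.1, 139.3]
orientation: [0.702, 0.079, 0.703, -0.079]
ft_force: [-0.2, -0.3, 0.0]
opening: 0.1
t 2.7 tcp [ 507.2 -168.1  139.3] box frame [-14.3  55.7 139.3] F [-0.2 -0.3  0. ] open 0.1
shift cm [ 2.03 -0.07  0.04] ax deg 0.26 tilt [-0.002  0.001 -1.   ]
```

View pics/press1.png

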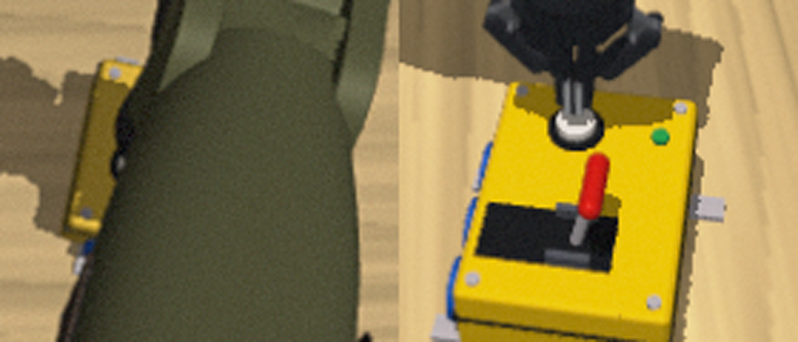

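The side view shows the shut fingertips at about (575,118), over the white cap, with the lever raised. The arm hides the box in the top view. I'll press now in stages.

```bash
python3 -m jog '[{"ax":0,"ay":0,"az":0,"tx":0.8,"ty":0,"tz":0,"jaw":0},{"ax":0,"ay":0,"az":0,"tx":0.8,"ty":0,"tz":0,"jaw":0},{"ax":0,"ay":0,"az":0,"tx":0.2,"ty":0,"tz":0,"jaw":0},{"ax":0,"ay":0,"az":0,"tx":0,"ty":0,"tz":0,"jaw":0}]'; python3 go.py -14 55 119
python3 -m jog '[{"ax":0,"ay":0,"az":0,"tx":0.2,"ty":0,"tz":0,"jaw":0},{"ax":0,"ay":0,"az":0,"tx":0,"ty":0,"tz":0,"jaw":0}]'; python3 go.py -14 55 119
```

```text
time: 3.2
tool_pos: [508.9, -168.9, 122.7]
orientation: [0.703, 0.08, 0.702, -0.08]
ft_force: [1.7, 0.5, 3.3]
opening: 0.3
t 3.2 tcp [ 508.9 -168.9  122.7] box frame [-12.5  55.2 122.7] F [1.7 0.5 3.3] open 0.3
shift cm [ 0.37 -0.02 -0.16] ax deg 0.19 tilt [ 0.002 -0.    -1.   ]
time: 3.4
tool_pos: [508.7, -168.8, 120.7]
orientation: [0.703, 0.08, 0.702, -0.08]
ft_force: [3.3, -0.4, 4.0]
opening: -0.1
t 3.4 tcp [ 508.7 -168.8  120.7] box frame [-12.6  55.2 120.7] F [ 3.3 -0.4  4. ] open -0.1
shift cm [ 0.17 -0.02 -0.14] ax deg 0.19 tilt [ 0.001 -0.    -1.   ]
```

```bash
python3 -m jog '[{"ax":0,"ay":0,"az":0,"tx":0.15,"ty":0,"tz":0,"jaw":0},{"ax":0,"ay":0,"az":0,"tx":0,"ty":0,"tz":0,"jaw":0}]'; python3 go.py -14 55 119
python3 -m jog '[{"ax":0,"ay":0,"az":0,"tx":0.1,"ty":0,"tz":0,"jaw":0},{"ax":0,"ay":0,"az":0,"tx":0,"ty":0,"tz":0,"jaw":0}]'; python3 go.py -14 55 119
```

```text
time: 3.6
tool_pos: [508.7, -168.8, 119.1]
orientation: [0.703, 0.08, 0.702, -0.08]
ft_force: [3.0, -0.2, 4.3]
opening: -0.1
t 3.6 tcp [ 508.7 -168.8  119.1] box frame [-12.7  55.2 119.1] F [ 3.  -0.2  4.3] open -0.1
shift cm [ 0.01 -0.02 -0.13] ax deg 0.19 tilt [ 0.001 -0.    -1.   ]
time: 3.8
tool_pos: [508.7, -168.9, 118.9]
orientation: [0.703, 0.08, 0.702, -0.08]
ft_force: [0.5, 1.2, 10.4]
opening: 0.1
t 3.8 tcp [ 508.7 -168.9  118.9] box frame [-12.6  55.2 118.9] F [ 0.5  1.2 10.4] open 0.1
shift cm [-0.01 -0.02 -0.14] ax deg 0.18 tilt [ 0.002 -0.    -1.   ]
```

The force jumped from 4.3 N to 10.4 N at TCP z 119, so the button is on its hard stop, which is fully down. I'll check the lever while I hold it.

Run:
```python
from h import *
b=env.read_camera("side")[:,:,::-1][200:360,240:440]
cv2.imwrite("pics/press2.png",cv2.resize(b,None,fx=3.5,fy=3.5,interpolation=cv2.INTER_CUBIC))
```

```text
(no output)
```

View pics/press2.png

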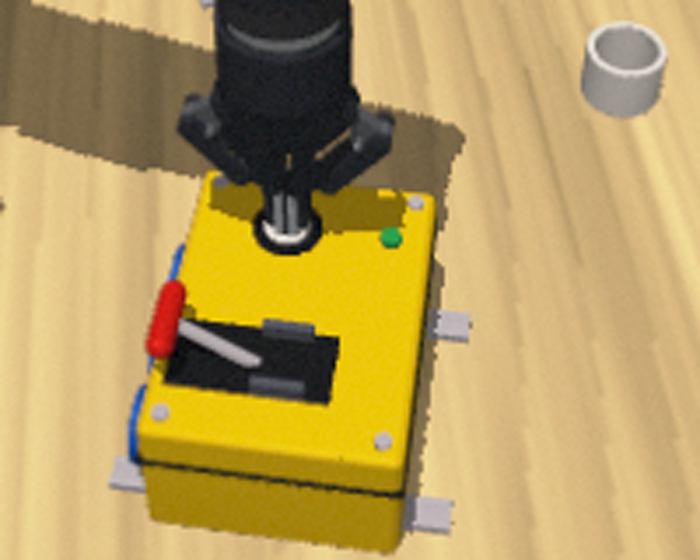

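The lever has dropped: its handle is at about (165,318) in the zoom, leaning to the front. I'll lift straight off the button, then move over in front of the handle.

```bash
python3 -m jog '[{"ax":0,"ay":0,"az":0,"tx":-1.5,"ty":0,"tz":0,"jaw":0},{"ax":0,"ay":0,"az":0,"tx":-2.5,"ty":0,"tz":0,"jaw":0},{"ax":0,"ay":0,"az":0,"tx":-2,"ty":-1,"tz":-2,"jaw":0},{"ax":0,"ay":0,"az":0,"tx":0,"ty":-2,"tz":-4,"jaw":0},{"ax":0,"ay":0,"az":0,"tx":0,"ty":-3.5,"tz":-3,"jaw":0},{"ax":0,"ay":0,"az":0,"tx":0,"ty":-3.5,"tz":-0.7,"jaw":0},{"ax":0,"ay":0,"az":0,"tx":0,"ty":0,"tz":0,"jaw":0},{"ax":0,"ay":0,"az":0,"tx":0,"ty":0,"tz":0,"jaw":0}]'; python3 go.py -110 -45 136
python3 - <<'E'
from h import *
b=env.read_camera("side")[:,:,::-1][200:360,240:440]
cv2.imwrite("pics/p3.png",cv2.resize(b,None,fx=3.5,fy=3.5,interpolation=cv2.INTER_CUBIC))
E
```

```text
time: 4.65
tool_pos: [389.8, -244.3, 177.1]
orientation: [0.702, 0.081, 0.703, -0.08]
ft_force: [-0.1, 0.1, 0.8]
opening: -0.2
t 4.65 tcp [ 389.8 -244.3  177.1] box frame [-111.3  -45.2  177.1] F [-0.1  0.1  0.8] open -0.2
shift cm [4.11 0.02 0.14] ax deg 0.06 tilt [-0.002  0.001 -1.   ]
```

View pics/p3.png

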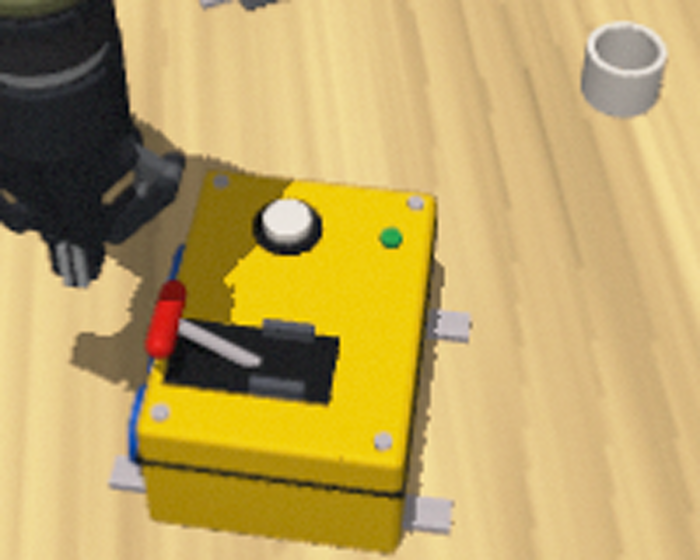

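The button is back up at about (288,220), the handle is at about (165,318), and the fingertips at about (75,275) are in front of it. I'll lower and begin the push.

```bash
python3 -m jog '[{"ax":0,"ay":0,"az":0,"tx":2,"ty":0,"tz":0,"jaw":0},{"ax":0,"ay":0,"az":0,"tx":2.1,"ty":0,"tz":0,"jaw":0},{"ax":0,"ay":0,"az":0,"tx":0,"ty":0,"tz":1.2,"jaw":0},{"ax":0,"ay":0,"az":0,"tx":0,"ty":0,"tz":1.0,"jaw":0},{"ax":0,"ay":0,"az":0,"tx":-0.5,"ty":0,"tz":0.8,"jaw":0},{"ax":0,"ay":0,"az":0,"tx":-0.7,"ty":0,"tz":0.8,"jaw":0},{"ax":0,"ay":0,"az":0,"tx":-0.7,"ty":0,"tz":1,"jaw":0},{"ax":0,"ay":0,"az":0,"tx":0,"ty":0,"tz":0,"jaw":0}]'; python3 go.py -25 -45 170
python3 - <<'E'
from h import *
b=env.read_camera("side")[:,:,::-1][200:360,240:440]
cv2.imwrite("pics/p4.png",cv2.resize(b,None,fx=3.5,fy=3.5,interpolation=cv2.INTER_CUBIC))
E
```

```text
time: 5.5
tool_pos: [434.0, -253.7, 158.7]
orientation: [0.699, 0.08, 0.706, -0.079]
ft_force: [-25.3, 7.6, 32.8]
opening: 0.2
t 5.5 tcp [ 434.  -253.7  158.7] box frame [-66.1 -44.4 158.7] F [-25.3   7.6  32.8] open 0.2
shift cm [-1.17 -0.08  4.1 ] ax deg 0.21 tilt [-0.009  0.001 -1.   ]
```

View pics/p4.png

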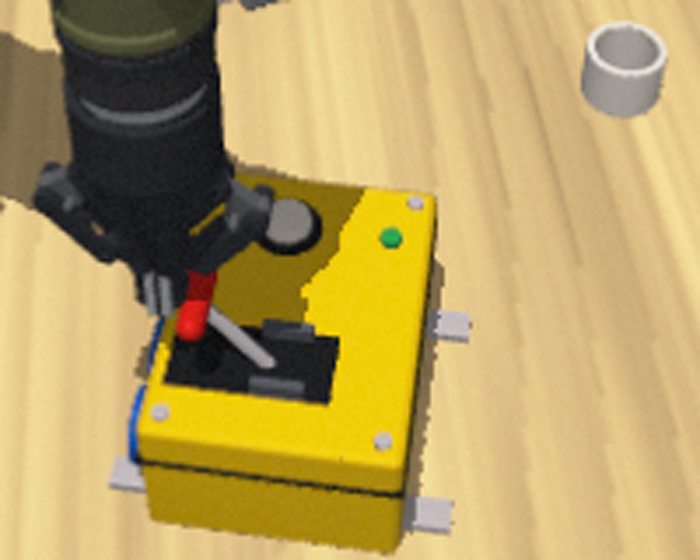

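The lever has only partly risen, to about (195,300). The wrist reads 33 N up and 25 N back, a resultant lying along the stem, so the bar is wedged under the slanted finger linkage. I'll back off at once along that direction.

```bash
python3 -m jog '[{"ax":0,"ay":0,"az":0,"tx":-0.8,"ty":0,"tz":-0.8,"jaw":0},{"ax":0,"ay":0,"az":0,"tx":-1,"ty":0,"tz":-2,"jaw":0},{"ax":0,"ay":0,"az":0,"tx":-1,"ty":0,"tz":-2,"jaw":0},{"ax":0,"ay":0,"az":0,"tx":0,"ty":0,"tz":0,"jaw":0}]'; python3 go.py -110 -45 150
python3 - <<'E'
from h import *
print(tool()[2]["joints"].round(2))
b=env.read_camera("side")[:,:,::-1][200:360,240:440]
cv2.imwrite("pics/p5.png",cv2.resize(b,None,fx=3.5,fy=3.5,interpolation=cv2.INTER_CUBIC))
E
```

```text
time: 5.95
tool_pos: [391.6, -244.6, 186.2]
orientation: [0.703, 0.079, 0.702, -0.08]
ft_force: [-0.5, -0.9, -0.0]
opening: -0.3
t 5.95 tcp [ 391.6 -244.6  186.2] box frame [-109.5  -45.1  186.2] F [-0.5 -0.9 -0. ] open -0.3
shift cm [ 3.62  0.01 -0.06] ax deg 0.19 tilt [ 0.002 -0.002 -1.   ]
[-0.56  0.09 -0.47  1.01 -0.    1.24]
```

View pics/p5.png

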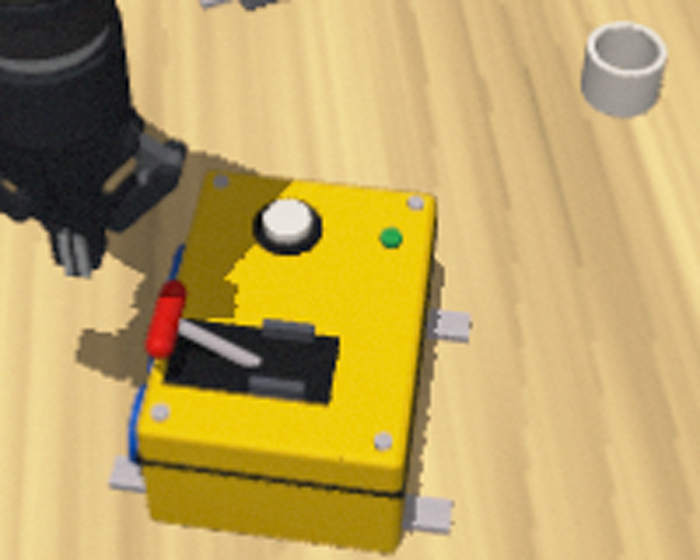

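The tool is free with 0 N, and the lever has fallen back to its lower stop with the button up. I'll turn the gripper 90° so the flat side of the fingers faces the bar, which keeps the linkage off the push side.

```bash
python3 -m jog '[{"ax":-8.5,"ay":0,"az":0,"tx":0,"ty":0,"tz":0,"jaw":0},{"ax":-8.5,"ay":0,"az":0,"tx":0,"ty":0,"tz":0,"jaw":0},{"ax":-8.5,"ay":0,"az":0,"tx":0,"ty":0,"tz":0,"jaw":0},{"ax":-8.5,"ay":0,"az":0,"tx":0,"ty":0,"tz":0,"jaw":0},{"ax":-8.5,"ay":0,"az":0,"tx":0,"ty":0,"tz":0,"jaw":0},{"ax":-8.5,"ay":0,"az":0,"tx":0,"ty":0,"tz":0,"jaw":0},{"ax":-8.5,"ay":0,"az":0,"tx":0,"ty":0,"tz":0,"jaw":0},{"ax":-8.5,"ay":0,"az":0,"tx":0,"ty":0,"tz":0,"jaw":0}]'; python3 -m jog '[{"ax":-8.5,"ay":0,"az":0,"tx":0,"ty":0,"tz":0,"jaw":0},{"ax":-8.5,"ay":0,"az":0,"tx":0,"ty":0,"tz":0,"jaw":0},{"ax":-5,"ay":0,"az":0,"tx":0,"ty":0,"tz":0,"jaw":0},{"ax":0,"ay":0,"az":0,"tx":0,"ty":0,"tz":0,"jaw":0}]'; python3 go.py -95 -45 136
python3 - <<'E'
from h import *
print(tool()[2]["joints"].round(2))
b=env.read_camera("side")[:,:,::-1][200:360,240:440]
cv2.imwrite("pics/p6.png",cv2.resize(b,None,fx=3.5,fy=3.5,interpolation=cv2.INTER_CUBIC))
E
```

```text
time: 6.8
tool_pos: [393.0, -244.8, 184.0]
orientation: [0.626, -0.329, 0.626, 0.329]
ft_force: [0.1, 0.2, -0.3]
opening: -0.1
time: 7.2
tool_pos: [392.7, -244.8, 183.9]
orientation: [0.553, -0.441, 0.553, 0.44]
ft_force: [-0.4, -1.2, 0.5]
opening: 0.3
t 7.2 tcp [ 392.7 -244.8  183.9] box frame [-108.4  -45.1  183.9] F [-0.4 -1.2  0.5] open 0.3
shift cm [ 4.79 -1.33  0.  ] ax deg 90.23 tilt [ 0.001 -0.    -1.   ]
[-0.56  0.09 -0.47  1.01  0.   -0.33]
```

View pics/p6.png

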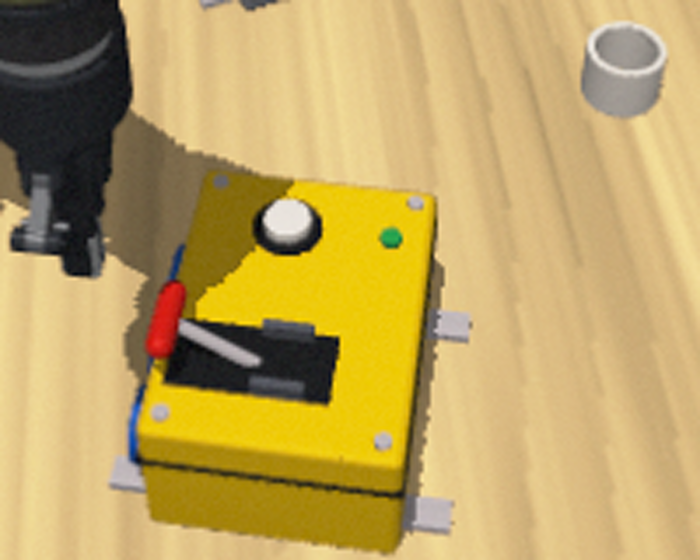

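The flat finger side now faces the bar, with the tip at about (85,265) and the handle at about (165,318). I'll lower and push in small steps, checking the force.

```bash
python3 -m jog '[{"ax":0,"ay":0,"az":0,"tx":2.4,"ty":0,"tz":0,"jaw":0},{"ax":0,"ay":0,"az":0,"tx":2.4,"ty":0,"tz":0,"jaw":0},{"ax":0,"ay":0,"az":0,"tx":0,"ty":-1,"tz":0,"jaw":0},{"ax":0,"ay":0,"az":0,"tx":0,"ty":-0.8,"tz":0,"jaw":0},{"ax":0,"ay":0,"az":0,"tx":-0.4,"ty":-0.6,"tz":0,"jaw":0},{"ax":0,"ay":0,"az":0,"tx":-0.5,"ty":-0.6,"tz":0,"jaw":0},{"ax":0,"ay":0,"az":0,"tx":0,"ty":0,"tz":0,"jaw":0}]'; python3 go.py -60 -45 157
python3 - <<'E'
from h import *
b=env.read_camera("side")[:,:,::-1][200:360,240:440]
cv2.imwrite("pics/p7.png",cv2.resize(b,None,fx=3.5,fy=3.5,interpolation=cv2.INTER_CUBIC))
E
```

```text
time: 7.95
tool_pos: [419.6, -251.2, 146.3]
orientation: [0.552, -0.44, 0.554, 0.441]
ft_force: [-7.7, 2.1, 5.0]
opening: 0.4
t 7.95 tcp [ 419.6 -251.2  146.3] box frame [-80.7 -45.2 146.3] F [-7.7  2.1  5. ] open 0.4
shift cm [-1.08 -2.07  0.01] ax deg 90.16 tilt [-0.003 -0.    -1.   ]
```

View pics/p7.png

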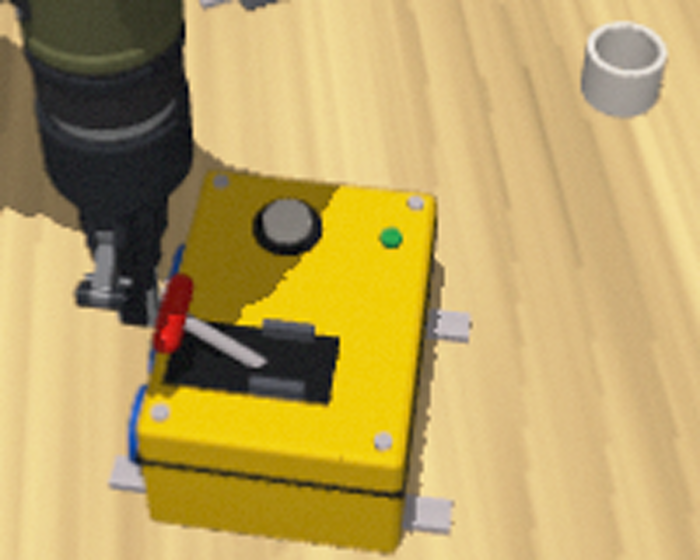

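The resultant lies along the stem again, at 9 N. With high friction on the vertical face, a flat push locks the lever, and that probably explains the first jam too. The tool has to follow the bar's arc, rising a little faster than the bar so that friction helps. I'll back off, go lower, and then follow the arc.

```bash
python3 -m jog '[{"ax":0,"ay":0,"az":0,"tx":-0.3,"ty":1,"tz":0,"jaw":0},{"ax":0,"ay":0,"az":0,"tx":0,"ty":1,"tz":0,"jaw":0},{"ax":0,"ay":0,"az":0,"tx":1.5,"ty":0,"tz":0,"jaw":0},{"ax":0,"ay":0,"az":0,"tx":1.0,"ty":0,"tz":0,"jaw":0},{"ax":0,"ay":0,"az":0,"tx":0,"ty":0,"tz":0,"jaw":0}]'; python3 go.py -87 -45 124
```

```text
time: 8.5
tool_pos: [400.0, -246.2, 121.9]
orientation: [0.553, -0.44, 0.553, 0.441]
ft_force: [-0.7, 0.6, -0.1]
opening: -0.1
t 8.5 tcp [ 400.  -246.2  121.9] box frame [-101.   -44.8  121.9] F [-0.7  0.6 -0.1] open -0.1
shift cm [-0.21 -1.4  -0.02] ax deg 90.17 tilt [-0.001  0.001 -1.   ]
```

```bash
python3 -m jog '[{"ax":0,"ay":0,"az":0,"tx":-0.1,"ty":-1.3,"tz":0,"jaw":0},{"ax":0,"ay":0,"az":0,"tx":-0.8,"ty":-0.4,"tz":0,"jaw":0},{"ax":0,"ay":0,"az":0,"tx":-0.8,"ty":-0.5,"tz":0,"jaw":0},{"ax":0,"ay":0,"az":0,"tx":-0.7,"ty":-0.5,"tz":0,"jaw":0},{"ax":0,"ay":0,"az":0,"tx":0,"ty":0,"tz":0,"jaw":0}]'; python3 go.py -87 -45 124;python3 - <<'E'
from h import *
b=env.read_camera("side")[:,:,::-1][200:360,240:440]
cv2.imwrite("pics/p8.png",cv2.resize(b,None,fx=3.5,fy=3.5,interpolation=cv2.INTER_CUBIC))
E
```

```text
time: 9.0
tool_pos: [428.9, -253.4, 148.5]
orientation: [0.553, -0.441, 0.553, 0.44]
ft_force: [-1.1, -0.4, 0.6]
opening: -0.2
t 9.0 tcp [ 428.9 -253.4  148.5] box frame [-71.2 -45.3 148.5] F [-1.1 -0.4  0.6] open -0.2
shift cm [2.44 1.59 0.04] ax deg 90.2 tilt [ 0.002 -0.001 -1.   ]
```

View pics/p8.png

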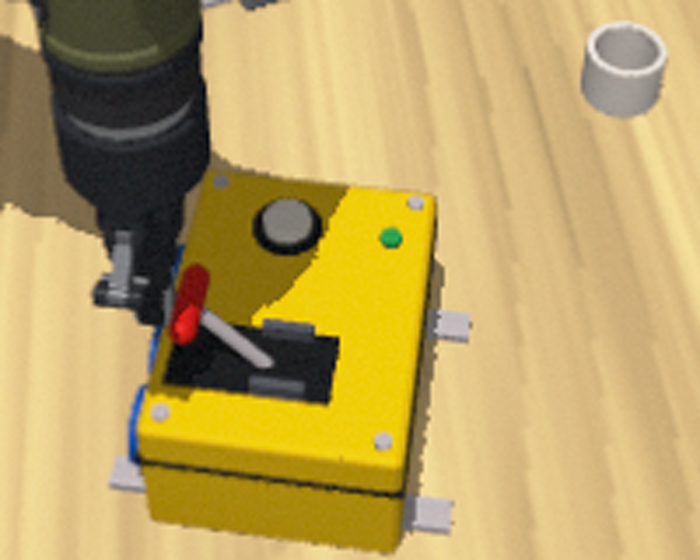

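Low force, about 1 N, and the lever is rising, with the handle at about (190,302). I'll continue along the arc.

```bash
python3 -m jog '[{"ax":0,"ay":0,"az":0,"tx":-0.6,"ty":-0.6,"tz":0,"jaw":0},{"ax":0,"ay":0,"az":0,"tx":-0.5,"ty":-0.65,"tz":0,"jaw":0},{"ax":0,"ay":0,"az":0,"tx":-0.45,"ty":-0.7,"tz":0,"jaw":0},{"ax":0,"ay":0,"az":0,"tx":-0.4,"ty":-0.75,"tz":0,"jaw":0},{"ax":0,"ay":0,"az":0,"tx":0,"ty":0,"tz":0,"jaw":0}]'; python3 go.py -87 -45 124;python3 - <<'E'
from h import *
b=env.read_camera("side")[:,:,::-1][200:360,240:440]
cv2.imwrite("pics/p9.png",cv2.resize(b,None,fx=3.5,fy=3.5,interpolation=cv2.INTER_CUBIC))
E
```

```text
time: 9.55
tool_pos: [455.4, -259.4, 167.1]
orientation: [0.553, -0.441, 0.553, 0.44]
ft_force: [-0.3, -0.3, 0.5]
opening: 0.1
t 9.55 tcp [ 455.4 -259.4  167.1] box frame [-44.  -45.1 167.1] F [-0.3 -0.3  0.5] open 0.1
shift cm [4.3  4.31 0.03] ax deg 90.2 tilt [ 0.002 -0.001 -1.   ]
```

View pics/p9.png

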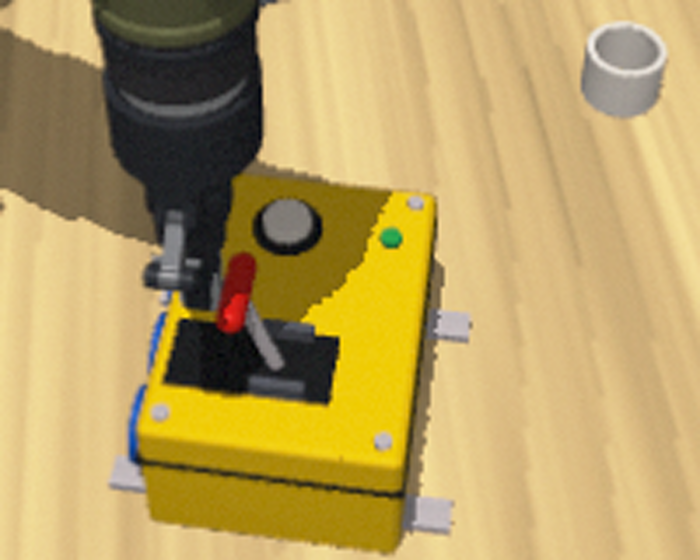

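```bash
python3 -m jog '[{"ax":0,"ay":0,"az":0,"tx":-0.3,"ty":-0.75,"tz":0,"jaw":0},{"ax":0,"ay":0,"az":0,"tx":-0.15,"ty":-0.75,"tz":0,"jaw":0},{"ax":0,"ay":0,"az":0,"tx":-0.1,"ty":-0.75,"tz":0,"jaw":0},{"ax":0,"ay":0,"az":0,"tx":0,"ty":-0.7,"tz":0,"jaw":0},{"ax":0,"ay":0,"az":0,"tx":0,"ty":-0.4,"tz":0,"jaw":0},{"ax":0,"ay":0,"az":0,"tx":0,"ty":0,"tz":0,"jaw":0}]'; python3 go.py -87 -45 124;python3 - <<'E'
from h import *
b=env.read_camera("side")[:,:,::-1][200:360,240:440]
cv2.imwrite("pics/p10.png",cv2.resize(b,None,fx=3.5,fy=3.5,interpolation=cv2.INTER_CUBIC))
E
```

```text
time: 10.2
tool_pos: [486.8, -266.4, 171.6]
orientation: [0.553, -0.441, 0.553, 0.441]
ft_force: [0.1, 0.1, 0.4]
opening: 0.0
t 10.2 tcp [ 486.8 -266.4  171.6] box frame [-11.9 -44.7 171.6] F [0.1 0.1 0.4] open 0.0
shift cm [ 4.76  7.51 -0.  ] ax deg 90.2 tilt [ 0.  0. -1.]
```

View pics/p10.png

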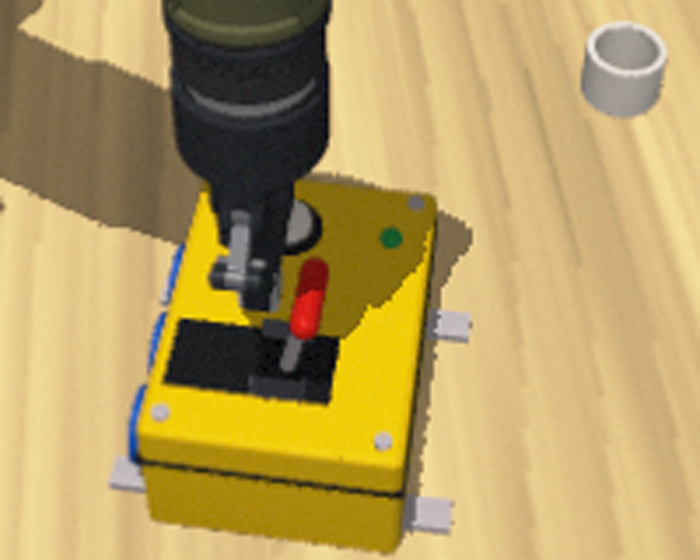

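The lever has fallen back to its raised position, with the handle at about (310,298), clear of the finger at 0 N. I'll back away, rise, and compare with the first pictures.

```bash
python3 -m jog '[{"ax":0,"ay":0,"az":0,"tx":0,"ty":1.5,"tz":0,"jaw":0},{"ax":0,"ay":0,"az":0,"tx":0,"ty":3,"tz":0,"jaw":0},{"ax":0,"ay":0,"az":0,"tx":-2,"ty":3,"tz":0,"jaw":0},{"ax":0,"ay":0,"az":0,"tx":-4,"ty":1,"tz":0,"jaw":0},{"ax":0,"ay":0,"az":0,"tx":-3,"ty":1,"tz":3,"jaw":0},{"ax":0,"ay":0,"az":0,"tx":0,"ty":0,"tz":4.5,"jaw":0},{"ax":0,"ay":0,"az":0,"tx":0,"ty":0,"tz":4.5,"jaw":0},{"ax":0,"ay":0,"az":0,"tx":0,"ty":0,"tz":4.5,"jaw":0}]'; python3 -m jog '[{"ax":0,"ay":0,"az":0,"tx":0,"ty":0,"tz":4.5,"jaw":0},{"ax":0,"ay":0,"az":0,"tx":0,"ty":0,"tz":4.5,"jaw":0},{"ax":0,"ay":0,"az":0,"tx":0,"ty":0,"tz":0,"jaw":0},{"ax":0,"ay":0,"az":0,"tx":0,"ty":0,"tz":0,"jaw":0}]'
python3 - <<'E'
from h import *
t=env.read_camera("top")[:,:,::-1];s=env.read_camera("side")[:,:,::-1]
cv2.imwrite("pics/fin_top.png",t);cv2.imwrite("pics/fin_side.png",s)
out=[]
for a,n in((t,"top"),(s,"side")):
    o=cv2.imread(f"pics/{n}0.png")
    m=[cv2.inRange(cv2.cvtColor(np.ascontiguousarray(i),cv2.COLOR_BGR2HSV),(0,150,90),(6,255,255)) for i in(o,a)]
    y0,x0=(160,360) if n=="top" else (240,265)
    for k in m: print(n,[round(v.mean(),1)+w for v,w in zip(np.nonzero(k[y0:y0+110,x0:x0+110]),(y0,x0))])
E
```

```text
time: 11.05
tool_pos: [430.4, -82.9, 262.3]
orientation: [0.554, -0.44, 0.553, 0.44]
ft_force: [0.3, 0.5, 0.3]
opening: -0.1
time: 11.45
tool_pos: [450.3, 4.3, 261.7]
orientation: [0.552, -0.441, 0.553, 0.441]
ft_force: [-0.8, -0.8, 0.5]
opening: 0.4
top [np.float64(200.2), np.float64(445.6)]
top [np.float64(200.4), np.float64(445.3)]
side [np.float64(285.4), np.float64(327.9)]
side [np.float64(285.4), np.float64(328.0)]
```

View pics/fin_side.png

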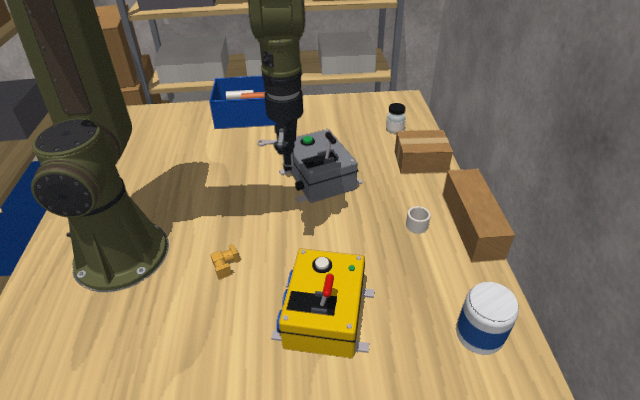

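View pics/fin_top.png

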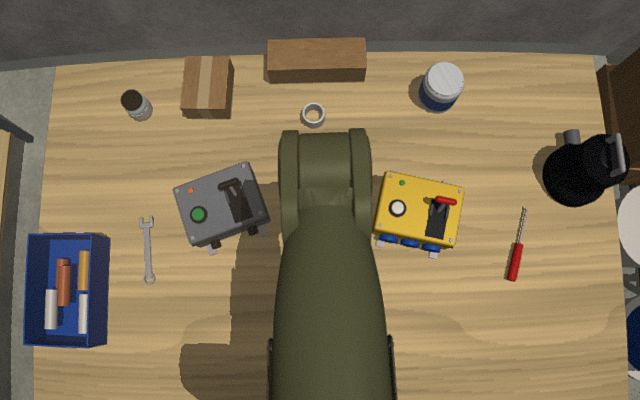

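The red handle's centroid matches its starting position to within 0.3 px in both views: (445,200) in the top view and (328,285) in the side view. The white button is up and the grey box's black lever is still raised, at (233,187) in the top view. The arm touches nothing, so I'm handing in.

```bash
python3 -c "
from plant import env
print(env.get_state()['time'],env.get_state()['ft_force'].round(1)); env.close_job()"
```

```text
11.55 [ 0.2 -0.3  0.7]
the job is handed in; nothing more can be done
```

The breaker test is done, and I handed the job in at 11.55 s of the 35 s allowed. I pressed the white button to its hard stop (wrist force went from 4.3 to 10.4 N at the expected depth) and the red lever dropped by itself. The button came back up when I lifted off, and I then raised the lever past upright so it fell back onto its rest.

- **Failed pushes:** The first push jammed the lever part-way, with about 42 N in total at the wrist when it was read. The second stalled at about 9 N. Each time I backed off, and after the first jam I saw the lever drop back to its lower stop. The third push followed the handle's arc and needed only about 1 N.
- **40 N limit:** The first jam is the one doubtful point. I could not tell whether the handle was bearing on the fingers or on the gripper's linkage, and I had no peak reading between rows. I therefore cannot rule out that the 40 N limit on the gripper's body was passed.
- **Last checks:** The red handle is within 0.3 px of its starting place in both cameras. The button is up, the grey box's lever is still raised, and the arm stands clear with under 1 N at the wrist.

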